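# Load the parts carrier into the test cradle and shut the gate

## Task

Put the loaded parts carrier into the low metal cradle: set it on the open end of the cradle's plate, slide it under the lips of both rails until it is fully home against the back stop, then swing the cradle's gate right across behind it so that it cannot slide out. Keep the carrier level with its three parts inside, and do not disturb the spare star knob or the brass weight nearby.

Things in the scene. Friction and masses are not known exactly. Their poses are not given: they have to be found in the camera images.
- carrier: loose aluminium carrier tray, about 0.35 kg loaded, on the bench. Origin: centre of its underside; x along its length, z up. Bottom plate 90 mm long (x), 96 mm wide (y), 4 mm thick. Walls 22 mm high from the underside, outer faces 40 mm from the middle in y, leaving a flange 8 mm wide and 4 mm thick along both sides. Both ends alike: either may go in first.
- carrier_handle (a point): centre of the carrier's black carrying bar, 52 mm above the carrier's underside, over its middle. The bar runs along the carrier's x: 56 mm long, 14 mm wide (y), 14 mm high, on two 9 mm posts. The parts in the tray end 20 mm or more below the bar. Grip it across its 14 mm width from above.
- cradle: fixed cradle, aluminium plate with dark steel rails. Origin: centre of its underside; x = the direction in which the carrier slides in, z up. Slick, low-friction slide surfaces. Plate 160 mm (x) by 120 mm (y), its top 8 mm above the origin. Set the carrier down on the open end, x from -80 to -23 mm. Back stop with its face at x=70 mm, 30 mm high.
- cradle_mouth (a point): middle of the mouth between the rails, on the plate's top, at cradle x=-23, y=0 mm. From x=-12 to 70 the rails' inner faces are 50 mm either side of the middle (2 mm play each side). Their lips reach in to 43.5 mm, undersides 7 mm and tops 12 mm above the plate, over the 4 mm flange. From x=-23 to -12 the rails splay outward 5 mm and the lips turn up.
- cradle_home (a point): where the carrier's origin is when it is home against the back stop: cradle x=25, y=0, z=8 mm, on the plate's top (carrier's x along the cradle's x). Beware: to the right of the cradle, about x>0.5, y<0.12 m in the world, stands a bulky fixed test machine, taller than 0.2 m; swing the arm round in front of it.
- gate (a joint): cradle's gate, a steel bar on an upright pivot at cradle x=-29, y=64 mm (left of the open end, looking along x). 0 = shut: bar along cradle -y across the path, its face 4 mm from the home carrier's end. Grows clockwise from above as it opens; at 1.57 rad it points along cradle -x, beside the path; 2.2 at most. Stays where left; under 1 N at the pin.
- gate_knob (a point): grip point, 52 mm above the cradle's underside, on the gate's upright steel pin: 10 mm diameter, 70 mm from the pivot, standing from 26 to 66 mm above the cradle's underside. The bar below is 10 mm thick, top at 26 mm, and reaches 92 mm from the pivot. Shut, the pin is at cradle x=-29, y=-6 mm, before the carrier's end wall (top at 30 mm).
- strip: white terminal strip 16x62x17 mm lying in the carrier; origin at the centre of its underside, z up
- nut_a: hexagon nut 24x27x13 mm in the carrier; origin at the centre of its underside, z up
- nut_b: second, identical nut in the carrier
- knob: bystander: black star knob, 36 mm across, 30 mm high, standing on the bench; origin at the centre of its underside
- weight: bystander: knobbed brass weight, 30 mm diameter, 40 mm high; origin at the centre of its underside

How it is judged:
By the outcome, as a careful person would: the job done as asked, in the order asked, and still so for the second after the job is handed in, with the robot touching nothing.
It also fails if it takes over 59 s, if anything falls off the work surface, if the arm or the gripper's body presses on something with over 40 N, if the wrist force passes 120 N, or if a joint passes its speed limit or range.

## Robot

A 6-joint arm with a two-finger parallel gripper is mounted at the origin on a cart in front of the work surface, level with it; the furniture and walls round the work are solid. World frame = base frame: x ahead of the robot, y to its left, z up, the work surface at z = 0. Lengths are in m, angles in degrees, forces in N, time in s.
With the tool pointing down it reaches from about 0.3 to 0.75 m from the base axis. Payload 8.5 kg.
Tool frame: the origin (TCP) lies midway between the tips of the shut fingers; the grasp point (between the pads) lies 19 mm behind it; z points along the fingers, y is the line along which they close (so a half turn about z gives the same grasp; the last joint's range is limited). The gripper opens to 85 mm and grips with 20 to 120 N. Pads are 22 mm wide; open, the fingers measure 114 mm over their backs; the gripper's body (76 mm by 85 mm) begins 54 mm behind the grasp point. The pads swing forward as they close: fully open they stand 13 mm farther back than shut.
Start: joints at [54.299, 21.807, 74.336, -0, 83.858, -12.336], TCP at [0.218, 0.505, 0.231] pointing down, gripper open.
Joint ranges: [-178.18, 178.18], [-50.72, 133.34], [12.68, 142.11], [-81.47, 261.47], [9.98, 163.14], [-165.26, 165.26]. Speed limits (degrees/s): [136.94, 136.94, 180, 180, 180, 180].

## Interface

Orientations are given as a 3x3 rotation matrix whose columns are the frame's x, y, z axes.
In Python, from rig import env, viewer, recognise, pinpoint gives the robot as it stands.
- The arm moves only by the tool move_arm, never from a script. Its argument "plan" is text: rows parted by semicolons, each of 7 numbers parted by spaces: the shift along the tool's x, y, z in m, then the turn, a rotation vector about the tool's x, y, z in rad, then the finger opening in m, from 0 to 0.0854. A call has 1 to 12 rows; each row shifts and turns the commanded pose from where the row before left it, along the tool's axes as they then stand; what a row does not reach is not made up. A row lasts 1/8 s, in which the tool goes at most 62.5 mm and 10.7 degrees, less where a joint would pass 70% of its speed; a pose out of reach is approached as far as the arm can. A call is refused whole if a number of a shift passes 0.0625 or a number of a turn 0.188, either way. A call with a gripper value outside its range is refused whole. The fingers move at their own pace and stop on an object; "grip_force" is the grip in N (left out, the last holds). Time passes only in rows, so rows that do not move let the fingers close. It gives the time, the measured TCP pose, the force, the opening and the grip force at its end, in the units of the state.
- env.observe(): the state, without advancing time (a new reading comes with each control period).
- viewer.get_image(name): name is "scene" or "top"; returns (picture, depth): 384x512x3 uint8, red, green, blue; 384x512 float32, m along the optical axis (not along the pixel's ray), 0 where there is no reading.
- viewer.calibration(name): a dict with "fx", "fy", "cx", "cy" (pixels), "R" (3x3) and "t" (3): a world point X has camera coordinates R X + t. Camera axes: x right, y down, z forward; pixel columns grow to the right and rows downward; lengths in m; the calibration is good to about 2 mm. A picture is of the moment at which its call begins. calibration takes no time and is no camera call.
- env.close_job(): hands the job in; it is judged then, once.
Trained networks look in the newest picture that a camera, given by its name, has taken for a name from the list of things; names that differ only in an ending like _2 or _b are one class to them, and where a whole thing is asked for, a point or a joint stands for the part that bears it (a point fixed in the world has none). Each returns a list of dicts, best first, with "conf" (0 to 1); they miss things now and then, are a little off and sometimes report something else, mostly with a low value. They report only what shows in the picture. A call takes as long as a camera call.
- recognise(camera, name): "extent" ([centre column, centre row, width, height] in pixels, round what is visible of it).
- pinpoint(camera, name): "pixel" ([column, row] in pixels: a listed point, or the origin of a listed thing).
The state is a dict: "time_s": time; "q": joint angles; "qvel": joint speeds; "joint_efforts": joint torques, N m; "position": TCP position; "tool_rot": TCP orientation; "ft_force": force on the tool from outside, world axes, zero at the start; "wrist_torque": the same for the moment, N m; "grip_width": finger opening in m; "gripper_force": force on a finger pad.
Only numpy, scipy, OpenCV 4.12 (cv2) and the standard library are available. Lean on these libraries where they do the work, as an engineer would, in place of code of your own. Each camera call takes 0.05 s, during which the arm holds its last target. There are 200 camera calls.

## Working session

There is one attempt and no reset: what is moved stays moved. The work goes in short steps, Python scripts to look and compute and a tool call to move; the robot and the scene stay as the last step left them, time stands still between calls to the robot, and variables do not carry over. Pictures are saved under pics/ and viewed, at most 10 in all, crops included, and the job is handed in when it is done.

Besides the shell and the picture viewer there is one more tool, called after "Call:" as name(argument=value, ...), one argument or row to a line, values as JSON. move_arm: Moves the arm, as the interface text tells. Its arguments: {"type":"object","properties":{"plan":{"type":"string"},"grip_force":{"type":"number"}},"required":["plan"]}

```bash
mkdir -p pics; cat > h.py <<'E'
import numpy as np, cv2
from rig import env, viewer, recognise, pinpoint
def ray(cam,px):
    c=viewer.calibration(cam);R=np.array(c["R"]);t=np.array(c["t"])
    d=R.T@np.array([(px[0]-c["cx"])/c["fx"],(px[1]-c["cy"])/c["fy"],1.]);return -R.T@t,d
def atz(cam,px,z):
    o,d=ray(cam,px);return o+d*(z-o[2])/d[2]
def tri(a,b):
    A=np.zeros((3,3));v=np.zeros(3);L=[]
    for cam,px in (("scene",a),("top",b)):
        o,d=ray(cam,px);d=d/np.linalg.norm(d);P=np.eye(3)-np.outer(d,d);A+=P;v+=P@o;L.append((o,P))
    X=np.linalg.solve(A,v);return X,[np.linalg.norm(P@(X-o)) for o,P in L]
def cloud(cam,depth):
    c=viewer.calibration(cam);R=np.array(c["R"]);t=np.array(c["t"]);v,u=np.mgrid[:384,:512]
    p=np.stack([(u-c["cx"])/c["fx"]*depth,(v-c["cy"])/c["fy"]*depth,depth],-1);return (p-t)@R
E
python3 - <<'E'
from h import *
np.set_printoptions(precision=4,suppress=True)
D={}
for cam in("scene","top"):
    im,d=viewer.get_image(cam);cv2.imwrite(f"pics/{cam}0.png",im[:,:,::-1]);np.savez(f"pics/{cam}0.npz",im=im,d=d)
    print(cam,ray(cam,(256,192)))
    for n in["carrier","carrier_handle","cradle","cradle_mouth","cradle_home","gate_knob","strip","nut_a","knob","weight"]:
        r=pinpoint(cam,n);D[cam,n]=r
        print(n,[(np.round(x["pixel"],1),round(x["conf"],2)) for x in r[:3]])
for n in["carrier","carrier_handle","cradle","cradle_mouth","cradle_home","gate_knob","knob","weight"]:
    if D["scene",n] and D["top",n]: print(n,*tri(D["scene",n][0]["pixel"],D["top",n][0]["pixel"]))
print(env.observe())
E
```

```text
scene (array([0.1183, 0.9321, 0.4174]), array([ 0.5524, -0.7153, -0.4282]))
carrier [(array([221.8, 194.1]), 0.53)]
carrier_handle [(array([283.1, 238.7]), 0.82)]
cradle [(array([306. , 205.8]), 0.58)]
cradle_mouth [(array([319.8, 206.9]), 0.68), (array([219.8, 194.3]), 0.47)]
cradle_home [(array([292.1, 199.3]), 0.58)]
gate_knob [(array([340.6, 210.4]), 0.93), (array([220. , 191.6]), 0.25)]
strip []
nut_a []
knob [(array([222.1, 193.1]), 0.57)]
weight [(array([218.4, 213.7]), 0.87)]
top (array([0.4858, 0.327 , 0.93  ]), array([ 0.1047,  0.0098, -0.9945]))
carrier [(array([221.9, 243.1]), 0.86)]
carrier_handle [(array([215.7, 245.2]), 0.6)]
cradle [(array([293.5, 209.4]), 0.57)]
cradle_mouth [(array([300.8, 218.5]), 0.59)]
cradle_home [(array([229.3, 252.4]), 0.27)]
gate_knob [(array([272.7, 256.9]), 0.55)]
strip [(array([211.3, 246.1]), 0.44)]
nut_a [(array([228. , 251.1]), 0.59), (array([227.9, 234.1]), 0.44)]
knob [(array([276.4, 143.7]), 0.73)]
weight [(array([278.8, 145. ]), 0.69), (array([292.9, 206.8]), 0.61), (array([247.2, 163.3]), 0.59)]
carrier [0.4975 0.4427 0.1216] [np.f
[... 655 characters left out ...]
at64(0.0005505106588555287)]
weight [ 0.7205  0.2761 -0.052 ] [np.float64(0.005455864439926549), np.float64(0.005455864439926496)]
{'time_s': 1.1, 'q': array([ 54.2989,  21.8068,  74.3363,  -0.    ,  83.8585, -12.3371]), 'qvel': array([ 0.0565, -0.0848, -0.0178, -0.0831, -0.0197,  0.0123]), 'joint_efforts': array([ -0.0012, -44.8352, -23.146 ,  -0.0003,   0.0005,  -0.0001]), 'position': array([0.2181, 0.5049, 0.2313]), 'tool_rot': array([[-0.918 ,  0.3966, -0.    ],
       [ 0.3966,  0.918 , -0.    ],
       [ 0.    , -0.    , -1.    ]]), 'ft_force': array([ 0.2587, -0.3373, -0.4245]), 'wrist_torque': array([ 0.0255, -0.0137, -0.0256]), 'gripper_force': 0.0, 'grip_width': 0.0851592756975909}
```

```bash
python3 - <<'E'
import cv2
a=cv2.imread("pics/top0.png")[110:310,170:370];cv2.imwrite("pics/t1.png",cv2.resize(a,(600,600),interpolation=2))
a=cv2.imread("pics/scene0.png")[130:330,170:430];cv2.imwrite("pics/s1.png",cv2.resize(a,(780,600),interpolation=2))
E
```

```text
(no output)
```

View pics/t1.png

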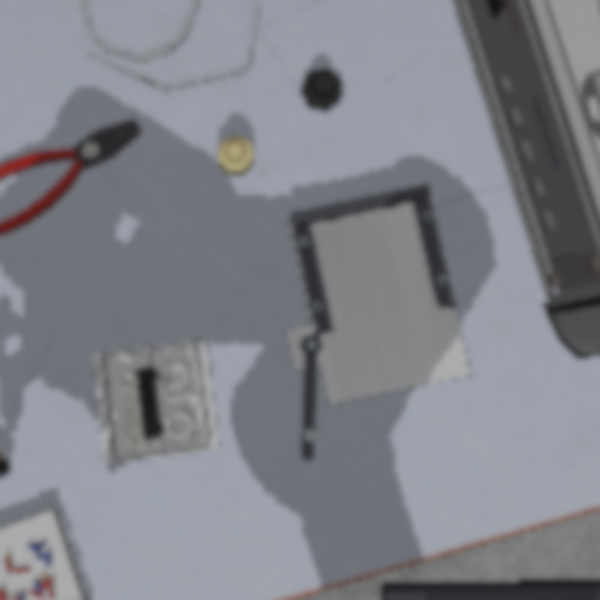

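View pics/s1.png

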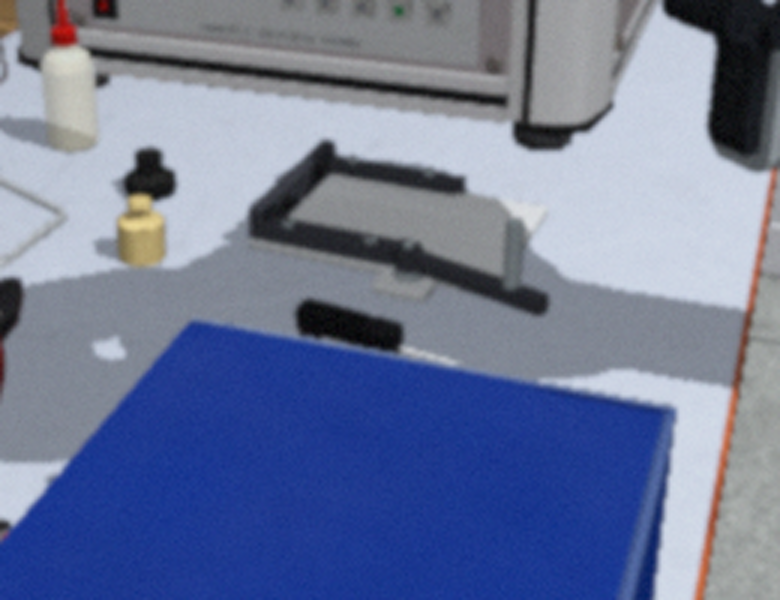

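Top crop (scale 3, offset 170,110): the carrier is at about (155,403) with its bar from (147,370) to (152,437). The cradle is at (375,290), its open end toward the robot and the gate already open with its tip at (307,455). The weight is at (235,155) and the star knob at (322,88). A blue box hides the carrier in the scene view, and the machine is on the right.

```bash
python3 - <<'E'
from h import *
np.set_printoptions(precision=4,suppress=True)
f=np.load("pics/top0.npz");im=f["im"].astype(int);d=f["d"];P=cloud("top",d);X,Y,Z=P[...,0],P[...,1],P[...,2]
print("bench z",np.median(Z[(abs(X-.45)<.03)&(abs(Y-.36)<.02)]))
def rect(m,n,zz=None):
    m=cv2.morphologyEx(m.astype(np.uint8),cv2.MORPH_OPEN,np.ones((2,2)))
    k,l,s,c=cv2.connectedComponentsWithStats(m);
    if k<2: print(n,"none");return
    i=1+s[1:,4].argmax();q=P[l==i]
    r=cv2.minAreaRect(q[:,:2].astype(np.float32));print(n,s[i,4],"c",np.array(r[0]),"size",np.array(r[1]),"ang",round(r[2],1),"z",np.percentile(q[:,2],[5,50,95]))
b=im.sum(-1);v,u=np.mgrid[:384,:512]
car=(u>195)&(u<250)&(v>215)&(v<272); cra=(u>262)&(u<332)&(v>165)&(v<270)
rect(car&(Z>.003),"carrier all")
rect(car&(Z>.04),"handle"); rect(car&(b<150)&(Z>.03),"handle dark")
rect(cra&(Z>.005),"cradle all"); rect(cra&(Z>.004)&(Z<.012)&(b>300),"plate")
rect(cra&(b<230)&(Z>.012)&(u>285-0),"rails"); rect(cra&(Z>.024)&(v<190),"backstop")
rect(cra&(v>222)&(u<282)&(Z>.014),"gate"); rect(cra&(v>222)&(u<282)&(Z>.04),"pin")
for n in("scene","top"):
    g=np.load(f"pics/{n}0.npz");Q=cloud(n,g["d"]).reshape(-1,3);Q=Q[g["d"].ravel()>0]
    # coarse height map, 4cm cells
    print(n,"rows x .2...0.88; cols y .76..0")
    for x in np.arange(.2,.9,.05):
        print("%.2f"%x,*["%4d"%(1000*np.percentile(s[:,2],98)) if len(s:=Q[(abs(Q[:,0]-x)<.025)&(abs(Q[:,1]-y)<.025)])>3 else "   ." for y in np.arange(.75,-.01,-.05)])
# pixel ray method for handle ends/carrier corners/cradle back
c=lambda x,y:(170+x/3,110+y/3)
for n,p,z in[("h1",(147,370),.059),("h2",(152,437),.059),("gatepiv",(310,342),.03),("gatetip",(307,458),.026),("bl",(292,213),.038),("br",(428,185),.038),("rr",(455,305),.02),("lr",(330,330),.02),("pl",(330,403),.008),("pr",(470,375),.008),("c",(95,352),.004),("c",(207,340),.022),("c",(215,445),.004),("c",(112,465),.004)]: print(n,atz("top",c(*p),z))
E
```

```text
bench z 0.0007863198755970621
carrier all 1212 c [0.456  0.3965] size [0.0915 0.1446] ang 6.1 z [0.0015 0.007  0.0595]
handle 151 c [0.4544 0.3777] size [0.0574 0.1046] ang 3.1 z [0.0044 0.0585 0.0617]
handle dark 81 c [0.4549 0.4211] size [0.047  0.0084] ang 6.3 z [0.0563 0.0588 0.0617]
cradle all 3364 c [0.5149 0.2499] size [0.201  0.1622] ang 10.6 z [0.0049 0.009  0.0286]
plate 2347 c [0.5295 0.2532] size [0.1508 0.1619] ang 11.3 z [0.0053 0.0085 0.0113]
rails 272 c [0.5591 0.2604] size [0.1034 0.169 ] ang 16.2 z [0.0155 0.0216 0.0316]
backstop 201 c [0.5801 0.281 ] size [0.0701 0.1977] ang 44.5 z [0.008  0.0292 0.0326]
gate 181 c [0.4531 0.2937] size [0.0132 0.0987] ang 87.8 z [-0.0008  0.0263  0.065 ]
pin 16 c [0.4273 0.2949] size [0.0134 0.0082] ang 43.3 z [-0.0005  0.0647  0.0689]
scene rows x .2...0.88; cols y .76..0
0.20  199  199  199  198  391  351  330    .    .    .    .    .    .    .    .    .
0.25  199  199  199  301  388  387    0    0    .    .    .    .    .    .    .    .
0.30  199  199  199    .    .    .    0    0    0    0    0    0    .    .    .    .
0.35  19
[... 1822 characters left out ...]
   18   21   20    3    4   15    6    3   32   28    3  234  465  473  449
0.75   26   28   12    3    3  313  332  338  336   13    3    3  336  472  472  473
0.80   18   29   28  316  323  332  340  344  341    3  102  226  338  465  466  238
0.85   17   20    3  313  319  323  328  330  224    8   73  233  344  354  353  351
h1 [0.4819 0.4238 0.059 ]
h2 [0.4303 0.4202 0.059 ]
gatepiv [0.502  0.2952 0.03  ]
gatetip [0.4096 0.2995 0.026 ]
bl [0.6062 0.3078 0.038 ]
br [0.6271 0.1969 0.038 ]
rr [0.5303 0.1756 0.02  ]
lr [0.5116 0.2783 0.02  ]
pl [0.4522 0.2791 0.008 ]
pr [0.4731 0.1634 0.008 ]
c [0.4972 0.4731 0.004 ]
c [0.5052 0.3788 0.022 ]
c [0.4194 0.3743 0.004 ]
c [0.4046 0.4591 0.004 ]
```

```bash
cat > fit.py <<'E'
from h import *
from scipy.optimize import minimize
def proj(cam,X):
    c=viewer.calibration(cam);p=X@np.array(c["R"]).T+np.array(c["t"]);return np.stack([c["fx"]*p[:,0]/p[:,2]+c["cx"],c["fy"]*p[:,1]/p[:,2]+c["cy"]],1)
def W(p,X):
    a=p[2];c,s=np.cos(a),np.sin(a);return np.stack([p[0]+c*X[:,0]-s*X[:,1],p[1]+s*X[:,0]+c*X[:,1],X[:,2]],1)
def samp(cam,im,X):
    q=proj(cam,X).astype(np.float32);return cv2.remap(im,q[None,:,0],q[None,:,1],cv2.INTER_CUBIC)[0]
def fit(edges,ims,p0,span=(.012,.012,.1),h=.002):
    # edge: (cam,a,b,normal towards BRIGHT side)
    def cost(p):
        s=0
        for cam,a,b,n in edges:
            L=np.linspace(a,b,60);n=np.array([*n,0])
            s-=np.mean(np.clip(samp(cam,ims[cam],W(p,L+h*n))-samp(cam,ims[cam],W(p,L-h*n)),-20,90))
        return s/len(edges)
    p0=np.array(p0,float);best=None
    R=np.random.default_rng(0)
    c=[p0]+[p0+R.uniform(-1,1,3)*span for _ in range(400)]
    c=sorted(c,key=cost)[:6]
    r=[minimize(cost,x,method="Nelder-Mead",options=dict(initial_simplex=np.vstack([x,x+np.diag([.002,.002,.02])]),xatol=1e-5,fatol=1e-3)) for x in c]
    b=min(r,key=lambda r:r.fun);return b.x,-b.fun
def load(k,cams=("scene","top")):
    return {c:cv2.cvtColor(np.load(f"pics/{c}{k}.npz")["im"],cv2.COLOR_RGB2GRAY).astype(np.float32) for c in cams}
m=lambda *a:np.array(a)/1000.
CR_T=[("top",m(-5,43.5,20),m(65,43.5,20),(0,-1)),("top",m(-5,-43.5,15),m(65,-43.5,15),(0,1)),("top",m(70,-38,8),m(70,38,8),(-1,0)),("top",m(-80,-15,8),m(-80,48,8),(1,0))]
CR_S=[("scene",m(-5,43.5,20),m(60,43.5,20),(0,-1)),("scene",m(0,-49,8),m(60,-49,8),(0,1)),("scene",m(70,-40,8),m(70,30,8),(-1,0))]
def box(cam,x,y,z,s):return [(cam,m(x,-y+2,z),m(x,y-2,z),(s,0)),(cam,m(-x,-y+2,z),m(-x,y-2,z),(-s,0)),(cam,m(-x+2,y,z),m(x-2,y,z),(0,s)),(cam,m(-x+2,-y,z),m(x-2,-y,z),(0,-s))]
E
python3 - <<'E'
from fit import *
np.set_printoptions(precision=4,suppress=True)
I=load(0);f=lambda n,r:print(n,r[0][:2],np.degrees(r[0][2]),r[1])
c0=(.532,.24,.187)
f("cr top",fit(CR_T,I,c0));f("cr scene",fit(CR_S,I,c0));f("both",fit(CR_T+CR_S,I,c0))
f("handle",fit(box("top",28,7,59,1),I,(.456,.4215,.1)))
f("outline",fit(box("top",45,48,4,-1),I,(.456,.4215,.13)))
f("walls",fit(box("top",45,40,22,-1)[2:],I,(.456,.4215,.13)))
g=np.load("pics/scene0.npz");Q=cloud("scene",g["d"]).reshape(-1,3);Q=Q[(Q[:,2]>.048)&(abs(Q[:,0]-.456)<.04)&(abs(Q[:,1]-.42)<.03)]
print("scene handle",len(Q),np.median(Q,0),np.percentile(Q,[3,97],axis=0))
E
```

```text
Traceback (most recent call last):
  File "fit.py", line 20, in fit
    c=sorted(c,key=cost)[:6]
      ~~~~~~^^^^^^^^^^^^
  File "fit.py", line 15, in cost
    s-=np.mean(np.clip(samp(cam,ims[cam],W(p,L+h*n))-samp(cam,ims[cam],W(p,L-h*n)),-20,90))
                                                     ~~~~^^^^^^^^^^^^^^^^^^^^^^^^^
  File "fit.py", line 8, in samp
    q=proj(cam,X).astype(np.float32);return cv2.remap(im,q[None,:,0],q[None,:,1],cv2.INTER_CUBIC)[0]
      ~~~~^^^^^^^
  File "fit.py", line 4, in proj
    c=viewer.calibration(cam);p=X@np.array(c["R"]).T+np.array(c["t"]);return np.stack([c["fx"]*p[:,0]/p[:,2]+c["cx"],c["fy"]*p[:,1]/p[:,2]+c["cy"]],1)
ValueError: time passes only in moves, steps and waits
```

```bash
sed -i '2a import functools\ncalib=functools.lru_cache(None)(viewer.calibration)' h.py; sed -i 's/c=viewer.calibration(cam)/c=calib(cam)/' h.py fit.py
cat > m0.py <<'E'
from fit import *
np.set_printoptions(precision=4,suppress=True)
I=load(0);f=lambda n,r:print(n,r[0][:2],np.degrees(r[0][2]),r[1])
c0=(.532,.24,.187)
f("cr top",fit(CR_T,I,c0));f("cr scene",fit(CR_S,I,c0));f("both",fit(CR_T+CR_S,I,c0))
f("handle",fit(box("top",28,7,59,1),I,(.456,.4215,.1)))
f("outline",fit(box("top",45,48,4,-1),I,(.456,.4215,.13)))
f("walls",fit(box("top",45,40,22,-1)[2:],I,(.456,.4215,.13)))
g=np.load("pics/scene0.npz");Q=cloud("scene",g["d"]).reshape(-1,3);Q=Q[(Q[:,2]>.048)&(abs(Q[:,0]-.456)<.04)&(abs(Q[:,1]-.42)<.03)]
print("scene handle",len(Q),np.median(Q,0),np.percentile(Q,[3,97],axis=0))
E
python3 m0.py
```

```text
cr top [0.5419 0.2377] 10.78355806437666 34.40314865112305
cr scene [0.5412 0.2387] 11.22839618029487 43.712677001953125
both [0.5416 0.238 ] 10.638738081886693 37.96786880493164
handle [0.4578 0.4231] 6.784012403514049 51.596595764160156
outline [0.4536 0.411 ] 7.002229366526964 9.478026390075684
walls [0.4573 0.4164] 6.530210875051645 11.723730087280273
scene handle 347 [0.4536 0.4276 0.056 ] [[0.4293 0.4174 0.0484]
 [0.4809 0.4327 0.0584]]
```

Call:
move_arm(
  plan="0 0 0 0 0 -0.176 0.05;0 0 0 0 0 -0.176 0.05;0 0 0 0 0 -0.175 0.05;-0.038 -0.018 0 0 0 0 0.05;-0.038 -0.018 0 0 0 0 0.05;-0.038 -0.018 0 0 0 0 0.05;-0.038 -0.018 0.03 0 0 0 0.05;-0.038 -0.018 0.03 0 0 0 0.05;-0.038 -0.018 0.03 0 0 0 0.05;0 0 0 0 0 0 0.05",
  grip_force=60,
)

```text
time_s: 2.35
position: [0.4588, 0.4229, 0.1384]
tool_rot: [[-0.993, -0.116, -0.004], [-0.116, 0.993, -0.003], [0.004, -0.002, -1.0]]
ft_force: [-0.6, -0.5, 0.1]
grip_width: 0.0503
gripper_force: 0.0
```

Call:
move_arm(
  plan="0.001 0 0.04 0 0 0 0.05;0 0 0.035 0 0 0 0.05;0 0 0.02 0 0 0 0.05;0 0 0.01 0 0 0 0.05;0 0 0 0 0 0 0.05;0 0 0 0 0 0 0.0;0 0 0 0 0 0 0.0;0 0 0 0 0 0 0.0;0 0 0 0 0 0 0.0;0 0 0 0 0 0 0.0;0 0 0 0 0 0 0.0",
)

```text
time_s: 3.72
position: [0.4567, 0.4249, 0.0374]
tool_rot: [[-0.993, -0.119, 0.002], [-0.119, 0.993, 0.001], [-0.002, 0.001, -1.0]]
ft_force: [-0.5, -0.9, 5.9]
grip_width: 0.0126
gripper_force: 59.6
```

Call:
move_arm(
  plan="0 0 -0.005 0 0 0 0;0 0 -0.02 0 0 0 0;0 0 -0.03 0 0 0 0;0 0 -0.03 0 0 0 0;0 0 -0.015 0 0 0 0;0 0 0 0 0 0 0;0 0 0 0 0 0 0",
)

```text
time_s: 4.6
position: [0.4558, 0.4243, 0.1349]
tool_rot: [[-0.993, -0.119, -0.002], [-0.119, 0.993, -0.001], [0.002, -0.001, -1.0]]
ft_force: [0.2, -0.1, -3.6]
grip_width: 0.0129
gripper_force: 58.7
```

```bash
cat > snap.py <<'E'
import sys
from fit import *
np.set_printoptions(precision=4,suppress=True)
k=sys.argv[1]
for cam in("scene","top"):
    im,d=viewer.get_image(cam);np.savez(f"pics/{cam}{k}.npz",im=im,d=d)
    r=pinpoint(cam,"gate_knob");print(cam,"gate_knob",[(np.round(x["pixel"],1),round(x["conf"],2)) for x in r[:2]])
a=cv2.imread if 0 else None
S=np.load(f"pics/scene{k}.npz")["im"][110:310,170:430,::-1];T=np.load(f"pics/top{k}.npz")["im"][110:310,170:370,::-1]
cv2.imwrite(f"pics/c{k}.png",np.hstack([cv2.resize(S,(455,350),interpolation=2),cv2.resize(T,(345,350),interpolation=2)]))
o=env.observe();print(o["time_s"],o["position"],o["ft_force"],o["grip_width"]);print(o["q"])
E
python3 snap.py 1
```

```text
scene gate_knob [(array([341.2, 211.7]), 0.82)]
top gate_knob [(array([273.1, 254.5]), 0.55)]
4.8 [0.4561 0.4245 0.1354] [ 0.2799 -0.8581 -3.1197] 0.013032764805167473
[ 32.0727  33.5522  70.4471   0.0005  76.0931 -64.7567]
```

View pics/c1.png

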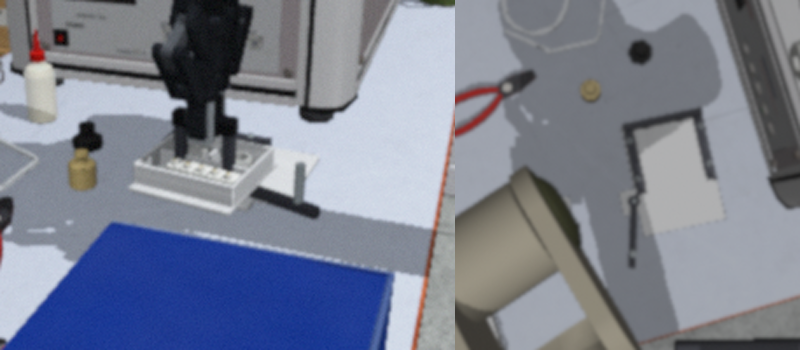

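The carrier is held level with its parts in, at about (200,175) in the left half. The gate is open, clear of the path, with its pin at (300,185).

Call:
move_arm(
  plan="0 0 0 0 0 -0.034 0;0 0 0 0 0 -0.034 0;0.003 -0.028 0 0 0 0 0;0.003 -0.028 0 0 0 0 0;0.003 -0.028 0 0 0 0 0;0.004 -0.029 0 0 0 0 0;0.004 -0.029 0 0 0 0 0;0.003 -0.029 0 0 0 0 0;0.003 -0.028 0.012 0 0 0 0;0 0 0.03 0 0 0 0;0 0 0.03 0 0 0 0;0 0 0 0 0 0 0",
)

```text
time_s: 6.3
position: [0.4699, 0.2246, 0.0631]
tool_rot: [[-0.982, -0.187, -0.004], [-0.187, 0.982, -0.001], [0.004, -0.0, -1.0]]
ft_force: [0.6, -0.2, -3.1]
grip_width: 0.0129
gripper_force: 59.2
```

```bash
python3 snap.py 2; python3 - <<'E'
from fit import *
I=load(2);f=lambda n,r:print(n,r[0][:2],np.degrees(r[0][2]),r[1])
f("cr top",fit(CR_T[:3],I,(.5416,.238,.187),span=(.004,.004,.03)))
print(env.observe()["tool_rot"])
E
```

```text
scene gate_knob [(array([341.8, 210.7]), 0.85), (array([291.7, 200.1]), 0.68)]
top gate_knob [(array([274., 255.]), 0.46)]
6.5 [0.4715 0.2251 0.0657] [-0.3688 -0.0189 -2.6966] 0.012576605756238356
[ 12.5254  29.6781  92.4     -0.      57.7732 -88.2327]
cr top [0.54202037 0.23748449] 11.083401187494355 44.70930099487305
[[-9.82420956e-01 -1.86661859e-01  2.53291232e-03]
 [-1.86661029e-01  9.82424218e-01  5.62305251e-04]
 [-2.59335535e-03  7.96244428e-05 -9.99996634e-01]]
```

View pics/c2.png

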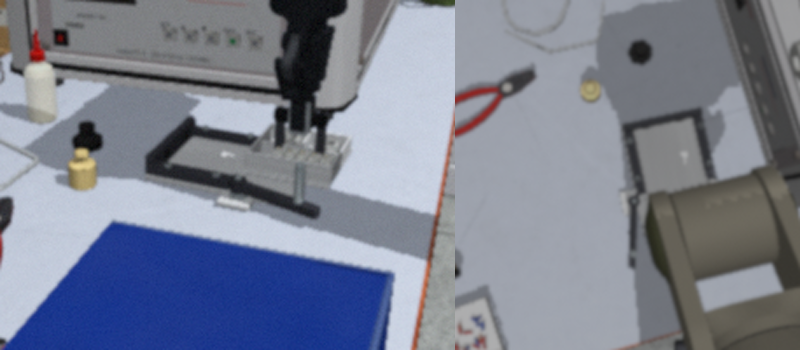

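The carrier hangs level over the plate's open end at about (300,155) in the left half, with the gate pin clear of it at (300,185). I'm lowering it now.

Call:
move_arm(
  plan="0 0 0.009 0 0 0 0;0 0 0.006 0 0 0 0;0 0 0.002 0 0 0 0;0 0 0.001 0 0 0 0;0 0 0 0 0 0 0",
)

```text
time_s: 7.12
position: [0.4708, 0.2249, 0.0463]
tool_rot: [[-0.983, -0.186, 0.0], [-0.186, 0.983, 0.0], [-0.0, -0.0, -1.0]]
ft_force: [0.6, 0.4, -3.2]
grip_width: 0.0125
gripper_force: 59.2
```

Call:
move_arm(
  plan="0 0 0.001 0 0 0 0;0 0 0 0 0 0 0;0 0 0 0 0 0 0",
)

```text
time_s: 7.5
position: [0.4709, 0.2249, 0.0454]
tool_rot: [[-0.983, -0.186, 0.0], [-0.186, 0.983, 0.0], [-0.0, -0.0, -1.0]]
ft_force: [0.5, -0.4, -2.9]
grip_width: 0.0127
gripper_force: 59.3
```

Call:
move_arm(
  plan="0 0 0.001 0 0 0 0;0 0 0 0 0 0 0;0 0 0 0 0 0 0",
)

```text
time_s: 7.88
position: [0.4712, 0.2249, 0.0454]
tool_rot: [[-0.983, -0.186, 0.002], [-0.186, 0.983, 0.0], [-0.002, -0.0, -1.0]]
ft_force: [-3.0, -0.7, 7.8]
grip_width: 0.0125
gripper_force: 60.7
```

Call:
move_arm(
  plan="0 0 0.0005 0 0 0 0;0 0 0 0 0 0 0;0 0 0 0 0 0 0",
)

```text
time_s: 8.25
position: [0.4713, 0.225, 0.0454]
tool_rot: [[-0.982, -0.186, 0.002], [-0.186, 0.982, 0.0], [-0.002, 0.0, -1.0]]
ft_force: [-3.5, -1.6, 12.6]
grip_width: 0.0129
gripper_force: 61.5
```

Call:
move_arm(
  plan="0 0 -0.001 0 0 0 0;-0.004 0 0 0 0 0 0;-0.005 0 0 0 0 0 0;-0.005 0 0 0 0 0 0;-0.005 0 0 0 0 0 0;0 0 0 0 0 0 0",
)

```text
time_s: 9.0
position: [0.4906, 0.2286, 0.0454]
tool_rot: [[-0.983, -0.186, 0.002], [-0.186, 0.983, 0.001], [-0.002, 0.0, -1.0]]
ft_force: [2.0, -0.2, 4.3]
grip_width: 0.0128
gripper_force: 60.4
```

Call:
move_arm(
  plan="-0.004 0 0 0 0 0 0;-0.004 0 0 0 0 0 0;-0.004 0 0 0 0 0 0;0 0 0 0 0 0 0",
)

```text
time_s: 9.5
position: [0.502, 0.2308, 0.0454]
tool_rot: [[-0.983, -0.186, 0.002], [-0.186, 0.983, 0.0], [-0.002, 0.0, -1.0]]
ft_force: [0.4, 0.9, 5.8]
grip_width: 0.0126
gripper_force: 60.6
```

Call:
move_arm(
  plan="-0.007 0 0 0 0 0 0;-0.007 0 0 0 0 0 0;-0.007 0 0 0 0 0 0;-0.007 0 0 0 0 0 0;0 0 0 0 0 0 0",
)

```text
time_s: 10.12
position: [0.5299, 0.236, 0.0454]
tool_rot: [[-0.983, -0.186, 0.002], [-0.186, 0.983, 0.001], [-0.003, 0.0, -1.0]]
ft_force: [3.3, 0.1, 4.7]
grip_width: 0.0131
gripper_force: 60.4
```

Call:
move_arm(
  plan="-0.007 0 0 0 0 0 0;-0.007 0 0 0 0 0 0;-0.007 0 0 0 0 0 0;-0.004 0 0 0 0 0 0;0 0 0 0 0 0 0",
)

```text
time_s: 10.75
position: [0.5541, 0.2406, 0.0454]
tool_rot: [[-0.983, -0.186, 0.002], [-0.186, 0.983, 0.0], [-0.002, 0.0, -1.0]]
ft_force: [1.3, 0.8, 4.9]
grip_width: 0.0129
gripper_force: 60.6
```

Home is predicted at x≈0.566, so I'll go slowly until it contacts the stop.

Call:
move_arm(
  plan="-0.003 0 0 0 0 0 0;-0.003 0 0 0 0 0 0;-0.002 0 0 0 0 0 0;0 0 0 0 0 0 0",
)

```text
time_s: 11.25
position: [0.5615, 0.2421, 0.0454]
tool_rot: [[-0.983, -0.186, 0.001], [-0.186, 0.983, 0.0], [-0.001, 0.0, -1.0]]
ft_force: [-0.3, 0.4, 6.6]
grip_width: 0.0131
gripper_force: 60.6
```

Call:
move_arm(
  plan="-0.0015 0 0 0 0 0 0;-0.0015 0 0 0 0 0 0;0 0 0 0 0 0 0",
)

```text
time_s: 11.62
position: [0.5643, 0.2426, 0.0454]
tool_rot: [[-0.983, -0.186, 0.001], [-0.186, 0.983, 0.0], [-0.001, 0.0, -1.0]]
ft_force: [-0.7, 0.0, 6.1]
grip_width: 0.0125
gripper_force: 60.6
```

Call:
move_arm(
  plan="-0.001 0 0 0 0 0 0;0 0 0 0 0 0 0",
)

```text
time_s: 11.88
position: [0.5652, 0.2428, 0.0454]
tool_rot: [[-0.983, -0.186, 0.0], [-0.186, 0.983, 0.0], [-0.0, 0.0, -1.0]]
ft_force: [-2.6, -0.3, 6.6]
grip_width: 0.0128
gripper_force: 60.7
```

Call:
move_arm(
  plan="-0.001 0 0 0 0 0 0;0 0 0 0 0 0 0",
)

```text
time_s: 12.12
position: [0.5653, 0.2427, 0.0454]
tool_rot: [[-0.982, -0.187, -0.002], [-0.187, 0.982, -0.001], [0.002, -0.0, -1.0]]
ft_force: [-5.8, -3.4, 9.9]
grip_width: 0.0127
gripper_force: 61.0
```

Call:
move_arm(
  plan="-0.001 0 0 0 0 0 0;0 0 0 0 0 0 0",
)

```text
time_s: 12.38
position: [0.5654, 0.2426, 0.0454]
tool_rot: [[-0.982, -0.187, -0.004], [-0.187, 0.982, -0.001], [0.004, -0.001, -1.0]]
ft_force: [-9.4, -4.3, 13.1]
grip_width: 0.0125
gripper_force: 61.5
```

It has reached the stop. I'll relieve the force, release and lift.

Call:
move_arm(
  plan="0.001 0 -0.0007 0 0 0 0;0 0 0 0 0 0 0;0 0 0 0 0 0 0.045;0 0 0 0 0 0 0.045;0 0 0 0 0 0 0.045;0 0 -0.01 0 0 0 0.045;0 0 -0.03 0 0 0 0.045;0 0 -0.04 0 0 0 0.045;0 0 -0.04 0 0 0 0.045",
)

```text
time_s: 13.5
position: [0.566, 0.2429, 0.1675]
tool_rot: [[-0.983, -0.186, 0.001], [-0.186, 0.983, 0.0], [-0.001, 0.0, -1.0]]
ft_force: [0.5, 0.5, 0.6]
grip_width: 0.0451
gripper_force: 0.0
```

```bash
python3 snap.py 3
```

```text
scene gate_knob [(array([340.2, 211.3]), 0.74), (array([291.2, 206.4]), 0.3)]
top gate_knob [(array([271.8, 254.8]), 0.45)]
13.7 [0.5662 0.2429 0.1664] [-0.3886 -0.8339 -0.9397] 0.044851294847166184
[ 12.2287  31.2149  69.34    -0.0004  79.3448 -88.4988]
```

View pics/c3.png

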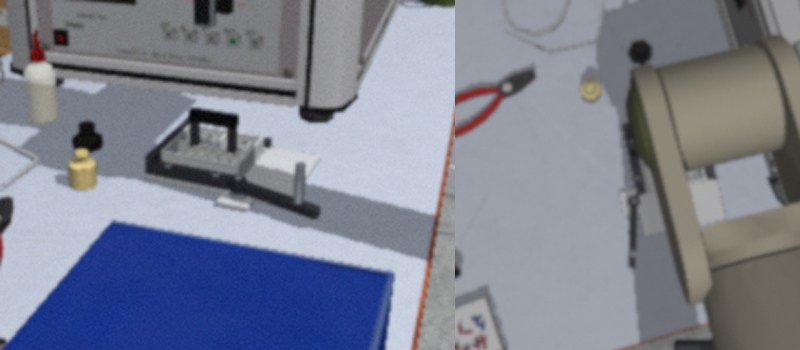

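Carrier home at about (210,150) in the left half, level, with the parts visible. The gate is still open, its pin at (300,185), and both bystanders are untouched.

```bash
python3 - <<'E'
from h import *
np.set_printoptions(precision=4,suppress=True)
print(tri((340.8,211.1),(272.9,256)))
for n in("scene","top"):
  for k in (0,2,3):
    g=np.load(f"pics/{n}{k}.npz");Q=cloud(n,g["d"]).reshape(-1,3);Q=Q[(Q[:,2]>.034)&(Q[:,2]<.072)&(abs(Q[:,0]-.43)<.025)&(abs(Q[:,1]-.298)<.025)]
    if len(Q):print(n,k,len(Q),np.median(Q,0),np.percentile(Q,[5,95],axis=0))
E
```

```text
(array([0.4285, 0.2994, 0.0506]), [np.float64(0.001722167131835551), np.float64(0.0017221671318354732)])
scene 0 111 [0.4286 0.3012 0.0512] [[0.4254 0.2964 0.0362]
 [0.434  0.3038 0.0646]]
scene 2 111 [0.4287 0.3008 0.0514] [[0.4257 0.296  0.0357]
 [0.4342 0.3032 0.0648]]
scene 3 112 [0.4287 0.3011 0.0515] [[0.4256 0.2963 0.0359]
 [0.4338 0.3034 0.0653]]
top 0 18 [0.4312 0.2988 0.0652] [[0.4275 0.2943 0.0511]
 [0.4348 0.3031 0.0688]]
top 2 18 [0.4311 0.2989 0.0669] [[0.4277 0.2942 0.0503]
 [0.4349 0.3031 0.0685]]
top 3 17 [0.4304 0.2989 0.0662] [[0.4275 0.2942 0.0522]
 [0.4348 0.3031 0.0675]]
```

Call:
move_arm(
  plan="0.031 0.02 0 0 0 0 0.05;0.031 0.02 0 0 0 0 0.05;0.031 0.02 0 0 0 0 0.05;0.03 0.02 0 0 0 0 0.05;0 0 0 0 0 0.186 0.05;0 0 0 0 0 0.186 0.05;0 0 0 0 0 0.186 0.05;0 0 0 0 0 0.186 0.05;0 0 0 0 0 0.186 0.05;0 0 0 0 0 0.186 0.05;0 0 0 0 0 0.186 0.05;0 0 0 0 0 0.186 0.05",
)

```text
time_s: 15.2
position: [0.4298, 0.2984, 0.1644]
tool_rot: [[-0.261, 0.965, -0.002], [0.965, 0.261, -0.001], [-0.0, -0.002, -1.0]]
ft_force: [0.7, 0.2, -0.2]
grip_width: 0.0499
gripper_force: 0.0
```

Call:
move_arm(
  plan="0 0 0 0 0 0.186 0.05;0 0 0 0 0 0.186 0.05;0 0 0 0 0 0.186 0.05;0 0 0 0 0 0.186 0.05;0 0 0 0 0 0.186 0.05;0 0 0 0 0 0.186 0.05;0 0 0 0 0 0.186 0.05;0 0 0 0 0 0.186 0.05;0 0 0 0 0 0.186 0.05;0 0 0 0 0 0.186 0.05;0 0 0 0 0 0 0.05",
)

```text
time_s: 16.58
position: [0.4299, 0.2984, 0.1646]
tool_rot: [[1.0, -0.018, -0.002], [-0.018, -1.0, -0.001], [-0.002, 0.001, -1.0]]
ft_force: [-0.7, -0.9, 0.9]
grip_width: 0.05
gripper_force: 0.0
```

```bash
python3 - <<'E'
from h import *
o=env.observe();print(o["q"],o["position"],o["time_s"])
im,d=viewer.get_image("scene");print([x for x in pinpoint("scene","gate_knob")[:2]])
Q=cloud("scene",d).reshape(-1,3);Q=Q[(Q[:,2]>.034)&(Q[:,2]<.072)&(abs(Q[:,0]-.43)<.025)&(abs(Q[:,1]-.298)<.025)];print(np.median(Q,0))
E
```

```text
[2.17896162e+01 2.26512788e+01 8.48324043e+01 2.57846809e-04
 7.26312458e+01 1.12796337e+02] [0.42992847 0.29841089 0.16463782] 16.575
[{'pixel': [343.5, 207.7], 'conf': 0.71}]
[0.42866595 0.30102047 0.0508269 ]
```

Call:
move_arm(
  plan="0.001 0 0.045 0 0 0 0.05;0 0 0.045 0 0 0 0.05;0 0 0.025 0 0 0 0.05;0 0 0.01 0 0 0 0.05;0 0 0 0 0 0 0.0;0 0 0 0 0 0 0.0;0 0 0 0 0 0 0.0;0 0 0 0 0 0 0.0;0 0 0 0 0 0 0.0",
  grip_force=20,
)

```text
time_s: 17.8
position: [0.4319, 0.2988, 0.0415]
tool_rot: [[1.0, -0.019, 0.002], [-0.019, -1.0, 0.001], [0.002, -0.001, -1.0]]
ft_force: [-0.2, -0.1, 7.4]
grip_width: 0.0092
gripper_force: 20.5
```

Call:
move_arm(
  plan="0.0005 0.0105 0 0 0 -0.15 0;0.0005 0.0105 0 0 0 -0.15 0;0.0005 0.0105 0 0 0 -0.15 0;0 0 0 0 0 0 0",
)

```text
time_s: 18.3
position: [0.4377, 0.2675, 0.0415]
tool_rot: [[0.908, 0.419, 0.002], [0.419, -0.908, 0.001], [0.002, 0.0, -1.0]]
ft_force: [-0.5, -0.9, 6.8]
grip_width: 0.009
gripper_force: 20.5
```

Call:
move_arm(
  plan="0.0005 0.0105 0 0 0 -0.15 0;0.0005 0.0105 0 0 0 -0.15 0;0.0005 0.0105 0 0 0 -0.15 0;0.0005 0.0105 0 0 0 -0.15 0;0.0005 0.0105 0 0 0 -0.15 0;0 0 0 0 0 0 0",
)

```text
time_s: 19.05
position: [0.4742, 0.2314, 0.0415]
tool_rot: [[0.381, 0.924, 0.003], [0.924, -0.381, 0.001], [0.002, 0.002, -1.0]]
ft_force: [0.3, 2.6, 7.5]
grip_width: 0.0096
gripper_force: 20.6
```

Call:
move_arm(
  plan="0.0005 0.0105 0 0 0 -0.15 0;0.0005 0.0105 0 0 0 -0.15 0;0.0005 0.0105 0 0 0 -0.15 0;0 0 0 0 0 0 0",
)

```text
time_s: 19.55
position: [0.5046, 0.2258, 0.0415]
tool_rot: [[-0.059, 0.998, 0.002], [0.998, 0.059, 0.001], [0.001, 0.003, -1.0]]
ft_force: [-0.2, 2.1, 7.7]
grip_width: 0.009
gripper_force: 20.6
```

Call:
move_arm(
  plan="0.0005 0.006 0 0 0 -0.08 0;0 0 0 0 0 0 0",
)

```text
time_s: 19.8
position: [0.5103, 0.2263, 0.0415]
tool_rot: [[-0.138, 0.99, 0.002], [0.99, 0.138, 0.0], [0.0, 0.002, -1.0]]
ft_force: [-0.3, 1.0, 7.0]
grip_width: 0.0088
gripper_force: 20.6
```

Call:
move_arm(
  plan="0 0.002 0 0 0 -0.03 0;0 0.0015 0 0 0 -0.02 0;0 0 0 0 0 0 0",
)

```text
time_s: 20.18
position: [0.5135, 0.2268, 0.0415]
tool_rot: [[-0.187, 0.982, 0.002], [0.982, 0.187, 0.0], [-0.0, 0.002, -1.0]]
ft_force: [-0.9, -0.6, 7.2]
grip_width: 0.0094
gripper_force: 20.6
```

Call:
move_arm(
  plan="0 0.001 0 0 0 0 0;0 0 0 0 0 0 0",
)

```text
time_s: 20.42
position: [0.5143, 0.227, 0.0415]
tool_rot: [[-0.187, 0.982, 0.001], [0.982, 0.187, 0.0], [-0.0, 0.001, -1.0]]
ft_force: [-0.7, -1.5, 7.3]
grip_width: 0.009
gripper_force: 20.6
```

Call:
move_arm(
  plan="0 0.001 0 0 0 0 0;0 0 0 0 0 0 0",
)

```text
time_s: 20.68
position: [0.5149, 0.2271, 0.0414]
tool_rot: [[-0.187, 0.982, 0.001], [0.982, 0.187, -0.0], [-0.0, 0.001, -1.0]]
ft_force: [-2.4, 0.2, 7.8]
grip_width: 0.0093
gripper_force: 20.7
```

Call:
move_arm(
  plan="0 0.0005 0 0 0 0 0;0 0 0 0 0 0 0",
)

```text
time_s: 20.92
position: [0.5149, 0.2271, 0.0414]
tool_rot: [[-0.187, 0.982, -0.0], [0.982, 0.187, -0.0], [-0.0, -0.0, -1.0]]
ft_force: [-4.3, -0.3, 9.9]
grip_width: 0.009
gripper_force: 20.9
```

Shut against its stop. The finger on the carrier side sits close to the bar, so I'll open only slightly and lift.

Call:
move_arm(
  plan="0 -0.0005 0 0 0 0 0.015;0 0 0 0 0 0 0.015;0 0 0 0 0 0 0.015;0 0 -0.005 0 0 0 0.015;0 0 -0.015 0 0 0 0.015;0 0 -0.04 0 0 0 0.015;0 0 -0.05 0 0 0 0.015;0 0 -0.04 0 0 0 0.015;0.03 -0.05 0 0 0 0 0.015;0.03 -0.05 0 0 0 0 0.015;0.03 -0.05 0 0 0 0 0.015;0.03 -0.03 0 0 0 0 0.015",
)

```text
time_s: 22.42
position: [0.3134, 0.3111, 0.1918]
tool_rot: [[-0.189, 0.982, 0.001], [0.982, 0.189, 0.001], [0.0, 0.001, -1.0]]
ft_force: [-0.3, -0.1, 0.4]
grip_width: 0.0152
gripper_force: 0.0
```

```bash
python3 snap.py 4
```

```text
scene gate_knob []
top gate_knob [(array([305.1, 217.2]), 0.7)]
22.625 [0.3156 0.3111 0.1915] [ 0.1123 -0.4919 -0.4479] 0.015089093962187028
[29.2167 13.2776 94.2463 -0.015  72.37   18.2553]
```

View pics/c4.png

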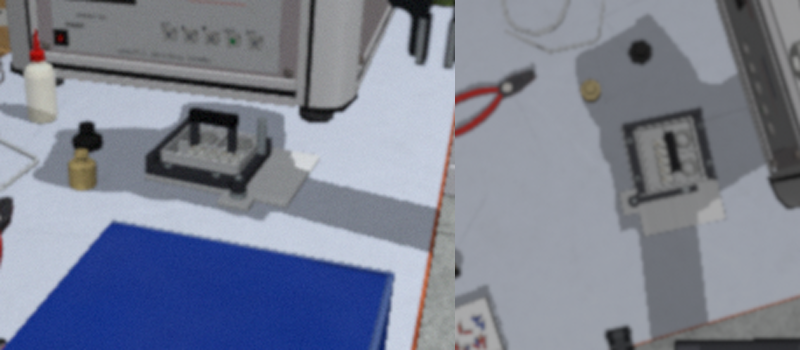

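The top view shows the carrier home between the rails at (672,155) with its parts in it. The gate bar runs right across behind it, from (632,200) to (695,190). The knob at (640,50) and the weight at (590,90) have not moved.

```bash
python3 -c "
from rig import env
print(env.close_job())"
```

```text
the job is handed in; nothing more can be done
None
```

The carrier is home in the cradle with its three parts inside, the gate is shut across behind it, the star knob and brass weight have not moved, and the job was handed in at about 23 s.

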